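# Release the rack drawer with its rocker latch and draw it open

## Task

Open the drawer under the grey steel shelf: press down the round black pad on the end of the rocker latch, so that the gate at its other end lifts and the drawer springs ajar, and let the latch go again. Then hook a fingertip behind the top of the drawer front and draw the drawer all the way out to its stop. Do not pinch the drawer front between the fingers, and leave all the loose things where they are.

Things in the scene. Friction and masses are not known exactly. Their poses are not given: they have to be found in the camera images.
- rocker (a joint): Latch: flat steel bar, 149 mm long, 12 mm wide, along the shelf's front edge, at varying places; rocks like a seesaw on a pin at its middle. Value in rad: 0 at rest (bar level, gate down); grows as the round black pad is pressed down, to 0.32 at its stop; the gate clears the drawer from 0.25. Pressing takes 3 to 8 N; a spring returns it to 0 when let go.
- latch_pad: Round black plastic finger pad, 32 mm across, 6 mm thick, on the latch bar's right (-y) end as the robot sees it. Origin: centre of its underside; z up to its upper face (159 mm above the table at rest). x points to the back, square to the drawer front; y along the bar: the pivot lies 65 mm along +y. It goes down 20 mm to the stop; the gate clears the drawer after 16 mm.
- gate (a point): Lower end of the latch's gate, a steel plate 24 mm wide and 49 mm high that hangs from the bar's left (+y) end, 130 mm from the pad's centre, in front of the drawer front. This point is the middle of its lower edge; at rest it is 104 mm above the table, 14 mm below the drawer front's upper edge.
- drawer (a joint): How far the drawer is out, in m: 0 shut, 0.15 at its stop. With the gate down it cannot come out. Once the gate lifts, a hidden spring pushes the drawer out about 0.075 and leaves it there; from there it slides stiffly (about 2 to 4 N) and stays where it is left.
- drawer_edge (a point): Middle of the upper edge of the drawer front, 118 mm above the table; moves with the drawer. x points into the shelf (the drawer comes out along -x), y left along the edge, z up. The front is 440 mm wide, 7 mm thick (1.5 mm behind to 5.5 mm before this point). Shut, the shelf's front edge is 3.5 mm behind it.
- drawer_wall: Inner side of the drawer front: steel wall, 3 mm thick, 424 mm wide, 87 mm high. Origin: middle of its lower edge; x into the shelf. Behind it is an empty compartment 90 mm deep (x), 410 mm wide, its floor 85 mm below the upper edge; behind that, foam with radio packs that end 36 mm below that edge. The drawer's underside is 30 mm above the table.
- drawer_fascia: Outer side of the drawer front: aluminium plate screwed on that wall, 4 mm thick, 440 mm wide, 88 mm high. Origin: middle of its lower edge; x into the shelf.
- rack: Desk-top steel shelf, powder-coated grey, 482 mm wide, 280 mm deep, top face 128 mm above the table, on four rubber feet; fixed. Origin on the table below its centre, x from front to back, y to the left. The drawer is in its front; a black patch panel 44 mm high stands on the back half of its top.
- plug: Bystander: brass patch plug, 68 mm long, 16 mm thick, lying on the shelf top. Origin at its underside.
- blue_knob: Bystander: blue anodised knob, 32 mm across, 20 mm high, on the shelf top. Origin at the centre of its underside.
- rack_ear: Bystander: silver rack ear, an angle 88 mm long with legs of 38 and 22 mm, on the table in front of the shelf, low enough for the drawer to pass over it. Origin under its flat leg.
- spanner: Bystander: flat steel spanner, 140 mm long, lying on the table in front of the shelf, low enough for the drawer to pass over it.
- foot0: Bystander: black plastic rack foot, 38 mm across, 18 mm high, on the shelf top. Origin at the centre of its underside.
- foot1: Bystander: black plastic rack foot, 38 mm across, 18 mm high, on the shelf top. Origin at the centre of its underside.
- foot2: Bystander: black plastic rack foot, 38 mm across, 18 mm high, on the table in front of the shelf, low enough for the drawer to pass over it. Origin at the centre of its underside.
- foot3: Bystander: black plastic rack foot, 38 mm across, 18 mm high, on the table in front of the shelf, low enough for the drawer to pass over it. Origin at the centre of its underside.

How it is judged:
On the way, in this order (a step that is already met when the one before it is completed fails the run):
1. the pad is pressed down by the fingers and the gate end of the latch is up (value of joint rocker above 0.2 rad and contact force between the fingers and latch_pad above 0.5 N), for 0.05 s.
2. the latch is let go and back at rest, with the drawer sprung ajar (value of joint rocker below 0.06 rad and value of joint drawer above 0.03 m and contact force between the fingers and latch_pad below 0.1 N), for 0.05 s.
3. the drawer is drawn out to its stop (value of joint drawer above 0.135 m), for 0.2 s.
At the end, for the whole second after the job is handed in: The drawer is out to within 15 mm of its stop (0.15 m) and still, and the latch bar is back level (within 0.06 rad) (value of joint drawer above 0.135 m and velocity of joint drawer between -0.01 and 0.01 m/s and value of joint rocker below 0.06 rad); the robot touches nothing.
It fails at once if a loose thing was moved more than 15 mm or lifted (distance of any of plug, blue_knob, foot0, foot1, foot2, foot3, rack_ear, spanner from where it was at the start of the episode above 0.015 m).
It fails at once if the drawer front was pinched between the fingers (contact force between the fingers and drawer_wall above 3 N and contact force between the fingers and drawer_fascia above 3 N).
It also fails if it takes over 38 s, if anything falls off the work surface, if the arm or the gripper's body presses on something with over 40 N, if the wrist force passes 120 N, or if a joint passes its speed limit or range.

## Robot

A 7-joint arm with a two-finger parallel gripper is mounted at the origin on the work surface. World frame = base frame: x ahead of the robot, y to its left, z up, the work surface at z = 0. Lengths are in m, angles in rad, forces in N, time in s.
With the tool pointing down it reaches from about 0.4 to 0.85 m from the base axis. Payload 4.5 kg.
Tool frame: the origin (TCP) lies at the very end of the fingers, on their centre line; the grasp point (between the pads) lies 19 mm behind it; z points along the fingers, y is the line along which they close (so a half turn about z gives the same grasp; the last joint's range is limited). The gripper opens to 85 mm and grips with 20 to 120 N. Pads are 22 mm wide; open, the fingers measure 114 mm over their backs; the gripper's body (76 mm by 85 mm) begins 54 mm behind the grasp point. The pads swing forward as they close: fully open they stand 13 mm farther back than shut.
Start: joints at [-1.098, 0.689, -0.195, 1.565, 0.157, 0.902, -0.215], TCP at [0.266, 0.566, 0.231] pointing down, gripper open.
Joint ranges: [-3.01, 3.01], [-0.46, 2.08], [-1.47, 1.51], [0.13, 2.56], [-1, 4.14], [0.04, 2.09], [-2.66, 2.66]. Speed limits (rad/s): [2.57, 2.57, 3.14, 3.14, 3.14, 3.14, 3.14].

## Interface

Orientations are given as a rotation vector (axis times angle).
In Python, from station import status, viewer, ticket gives the robot as it stands. The module is installed in compiled form; this text tells all that it offers.
- The arm moves only by the tool arm_command, never from a script. Its argument "targets" is text: rows parted by semicolons, each of 5 numbers parted by spaces: the opening in per cent of the stroke, from 0 (shut) to 100 (fully open), then the shift along the world's x, y, z in mm, then the turn about the world's z in degrees. In form: jaw x y z roll; .... A call has 1 to 5 rows; each row is the pose to reach, as a shift and turn from the pose commanded when the call began; what a row does not reach only later rows make up. A row lasts 1/10 s, in which the tool goes at most 50 mm and 8.59 degrees, less where a joint would pass 70% of its speed; a pose out of reach is approached as far as the arm can. A call with a gripper value outside its range is refused whole. The fingers move at their own pace and stop on an object; the grip force is fixed at half the most. Time passes only in rows, so rows that repeat a pose let the fingers close. It gives the time, the measured TCP pose, the force, the opening and the grip force at its end, in the units of the state.
- status.read_state(): the state, without advancing time (a new reading comes with each control period).
- viewer.get_image(name): name is "side" or "top" or "wrist"; returns the picture (400x640x3 uint8, blue, green, red); there is no depth.
- viewer.get_calibration(name): a dict with "vfov" (degrees; the focal length in pixels is half the picture's height over the tangent of half this angle, whatever the lens; pixels are square), "cx", "cy" (the principal point, pixels), "R" (3x3) and "t" (3): a world point X has camera coordinates R X + t. Camera axes: x right, y down, z forward; pixel columns grow to the right and rows downward; lengths in m; the calibration is good to about 2 mm. A picture is of the moment at which its call begins: read the wrist's pose just before it. get_calibration takes no time and is no camera call; for the wrist camera it gives the pose at the moment of the call.
- ticket.hand_in(): hands the job in; it is judged then, once.
The state is a dict: "time": time; "qpos": joint angles; "qvel": joint speeds; "effort": joint torques, N m; "ee_pos": TCP position; "tcp_rot": TCP orientation; "contact_force": force on the tool from outside, world axes, zero at the start; "torque": the same for the moment, N m; "grip_width": finger opening in m; "gripper_force": force on a finger pad.
Only numpy, scipy, OpenCV 4.12 (cv2) and the standard library are available. Lean on these libraries where they do the work, as an engineer would, in place of code of your own. Each camera call takes 0.05 s, during which the arm holds its last target. There are 200 camera calls.

## Working session

There is one attempt and no reset: what is moved stays moved. The work goes in short steps, Python scripts to look and compute and a tool call to move; the robot and the scene stay as the last step left them, time stands still between calls to the robot, and variables do not carry over. Pictures are saved under pics/ and viewed, at most 10 in all, crops included, and the job is handed in when it is done.

Besides the shell and the picture viewer there is one more tool, called after "Request:" as a command line: name --argument value ..., lists and objects as JSON in quotes. arm_command: Moves the arm, as the interface text tells. Its arguments: {"type":"object","properties":{"targets":{"type":"string"}},"required":["targets"]}

```bash
mkdir -p pics; cat > h.py <<'E'
import numpy as np, cv2
from station import status, viewer, ticket
def ray(name,u,v,c=None):
    c=c or viewer.get_calibration(name)
    f=200/np.tan(np.radians(c["vfov"])/2)
    R=np.array(c["R"]);t=np.array(c["t"])
    return -R.T@t, R.T@np.array([(u-c["cx"])/f,(v-c["cy"])/f,1.0])
def on_z(name,u,v,z,c=None):
    o,d=ray(name,u,v,c); return o+d*(z-o[2])/d[2]
def proj(name,X,c=None):
    c=c or viewer.get_calibration(name)
    f=200/np.tan(np.radians(c["vfov"])/2)
    p=np.array(c["R"])@np.array(X)+np.array(c["t"]); return f*p[0]/p[2]+c["cx"],f*p[1]/p[2]+c["cy"]
def tri(a,b):
    (o1,d1),(o2,d2)=a,b
    d1=d1/np.linalg.norm(d1);d2=d2/np.linalg.norm(d2)
    s=np.linalg.lstsq(np.c_[d1,-d2],o2-o1,rcond=None)[0]
    p,q=o1+s[0]*d1,o2+s[1]*d2; return (p+q)/2,np.linalg.norm(p-q)
E
python3 - <<'E'
from h import *
s=status.read_state();print({k:np.round(v,3) for k,v in s.items()})
for n in("top","side"):
    cv2.imwrite(f"pics/{n}0.png",viewer.get_image(n)); c=viewer.get_calibration(n);print(n,c["vfov"],c["cx"],c["cy"],ray(n,320,200,c))
E
```

```text
{'time': np.float64(0.0), 'qpos': array([-1.098,  0.69 , -0.195,  1.566,  0.157,  0.902, -0.215]), 'qvel': array([-0.   , -0.   ,  0.002,  0.001, -0.   , -0.001, -0.001]), 'effort': array([ 1.0000e-03, -5.3961e+01, -1.2660e+00, -1.5854e+01,  9.0000e-03,
        9.0000e-03, -0.0000e+00]), 'ee_pos': array([0.265, 0.565, 0.23 ]), 'tcp_rot': array([-6.830e-01, -3.066e+00,  3.000e-03]), 'contact_force': array([0.336, 0.248, 0.072]), 'torque': array([-0.06 ,  0.053, -0.013]), 'gripper_force': np.float64(0.0), 'grip_width': np.float64(0.086)}
top 43.71076021678673 314.33638557764687 195.71240758524547 (array([ 0.37015925, -0.00604083,  1.33820294]), array([ 0.17676694, -0.00768293, -0.98432584]))
side 51.15607171471933 316.69391791554784 196.10905298598874 (array([0.48802551, 0.56544201, 0.65580921]), array([ 0.13047007, -0.71682933, -0.68504204]))
```

View pics/top0.png

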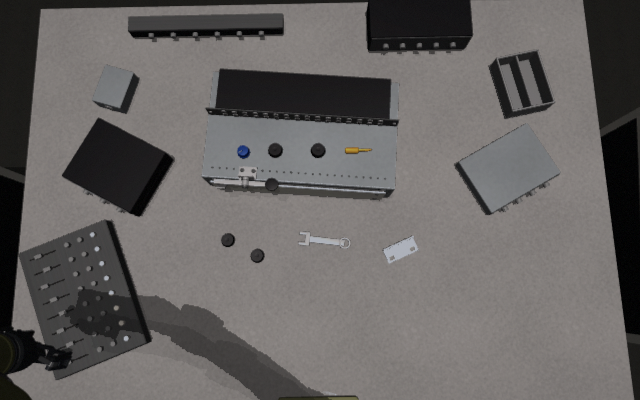

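View pics/side0.png

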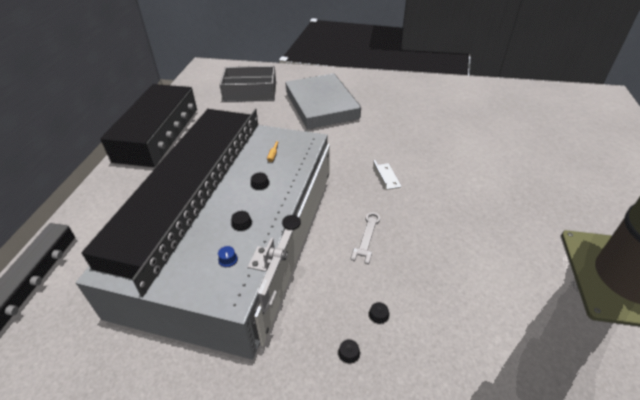

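The top view shows the round black pad at about (272,184), with the pivot bracket at (247,174) and the shelf front running from (203,182) to (394,190). In the side view the pad is at about (291,222).

```bash
python3 - <<'E'
from h import *
def blob(img,u,v,r=16,th=60):
    m=(img.max(2)<th).astype(np.uint8)
    n,l,s,c=cv2.connectedComponentsWithStats(m)
    k=[i for i in range(1,n) if 20<s[i,4]<900]
    i=min(k,key=lambda i:np.hypot(*(c[i]-(u,v))));return c[i],s[i]
T=cv2.imread("pics/top0.png");S=cv2.imread("pics/side0.png")
for nm,a,b in[("pad",(272,184),(291,222)),("f0",(275,150),(241,220)),("f1",(318,150),(260,181)),("f2",(228,240),(348,351)),("f3",(257,256),(379,312))]:
    p,sa=blob(T,*a);q,sb=blob(S,*b)
    X,e=tri(ray("top",*p),ray("side",*q));print(nm,p,sa,q,sb,X.round(4),round(e,4))
for u,v in[(203,181),(394,189),(207,121),(398,124)]:print(u,v,on_z("top",u,v,.128).round(3))
cv2.imwrite("pics/c.png",np.hstack([cv2.resize(T[140:215,190:290],None,fx=4,fy=4,interpolation=2),cv2.resize(S[190:350,230:330],None,fx=3,fy=3,interpolation=2)[:300]]))
E
```

```text
pad [285.31658291 185.92713568] [225 178 157  15 398] [291.28125 222.03125] [283 214  17  16 192] [0.6282 0.0704 0.121 ] 0.0043
f0 [274.98101266 150.2721519 ] [268 144  15  14 158] [240.74125874 220.73076923] [232 212  19  18 286] [0.7142 0.0945 0.1355] 0.0006
f1 [317.48407643 150.51592357] [311 144  14  14 157] [259.25       181.20833333] [251 174  18  15 216] [ 0.7112 -0.0117  0.1361] 0.0008
f2 [227.68571429 239.87142857] [221 234  14  13 140] [348.69970845 351.70553936] [339 341  20  22 343] [0.505  0.2332 0.0043] 0.0016
f3 [257.08759124 255.64963504] [251 249  13  14 137] [378.75085324 313.01365188] [369 303  20  20 293] [0.4615 0.154  0.0056] 0.0014
203 181 [0.641 0.275 0.128]
394 189 [ 0.612 -0.199  0.128]
207 121 [0.797 0.268 0.128]
398 124 [ 0.78  -0.217  0.128]
```

View pics/c.png

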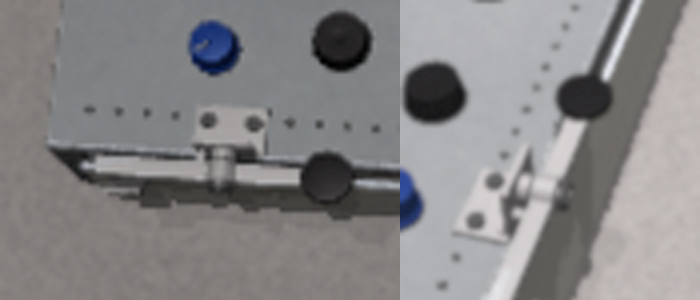

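The crop puts the pad centre at about (271.5,184) in the top view and (291.4,222) in the side view. The bar runs left from the pad to the gate, near (213,181).

```bash
python3 - <<'E'
from h import *
P,e=tri(ray("top",271.5,184),ray("side",291.3,222.0));print(P.round(4),e)
print(on_z("top",271.5,184,.159),on_z("side",291.3,222,.159))
# shelf front edge along top view: sobel rows
T=cv2.imread("pics/top0.png")
for u in(300,320,340,360,380):print(u,T[176:200,u].mean(1).astype(int))
s=status.read_state();from scipy.spatial.transform import Rotation as R
print(R.from_rotvec(s["tcp_rot"]).as_matrix().round(3))
E
```

```text
[0.6228 0.1015 0.1553] 0.0028710607224066535
[0.62342879 0.10126822 0.159     ] [0.62028802 0.10518136 0.159     ]
300 [133 133 132 133 132 135 152  83  37  72 142 151  91  65  65  65  63  65
  66 111 130 130 132 134]
320 [131 134 135 135 135 134 134 139  84  42  62 104 167  96  62  64  64  66
  66  66  67 114 130 131]
340 [127 130 131 132 130 129 129 130 142 109  55  43  64 162 115  69  63  64
  63  66  66  66 114 126]
360 [128 128 127 126 126 127 127 127 128 129 118  62  35  68 140 150  91  63
  63  64  64  64  65 110]
380 [130 132 133 131 131 130 130 129 130 131 130 150  91  41  60 109 168  97
  61  65  64  64  65  87]
[[-0.905  0.425 -0.001]
 [ 0.425  0.905 -0.002]
 [-0.    -0.002 -1.   ]]
```

Request:
arm_command --targets "0 30 -39 0 4; 0 60 -78 0 8; 0 90 -117 0 13; 0 120 -156 0 17; 0 150 -195 0 21.7"

```text
time: 0.6
ee_pos: [0.4163, 0.3689, 0.231]
tcp_rot: [-0.089, -3.14, 0.001]
contact_force: [0.1, 0.2, -0.0]
grip_width: 0.0119
gripper_force: 0.0
```

Request:
arm_command --targets "0 30 -39 0 0; 0 60 -78 0 0; 0 90 -117 0 0; 0 120 -156 0 0; 0 150 -195 0 0"

```text
time: 1.1
ee_pos: [0.5663, 0.1738, 0.231]
tcp_rot: [-0.094, -3.139, 0.0]
contact_force: [0.9, 0.9, -0.2]
grip_width: -0.0002
gripper_force: 0.0
```

Request:
arm_command --targets "0 30 -38 0 0; 0 58 -74 0 0; 0 58 -74 0 0; 0 58 -74 0 0; 0 58 -74 0 0"

```text
time: 1.6
ee_pos: [0.6226, 0.1034, 0.231]
tcp_rot: [-0.091, -3.139, -0.002]
contact_force: [-0.5, 0.3, 0.2]
grip_width: 0.0002
gripper_force: 0.0
```

```bash
python3 - <<'E'
from h import *
s=status.read_state();print({k:np.round(s[k],3) for k in("time","ee_pos","tcp_rot","contact_force","grip_width")})
c=viewer.get_calibration("wrist");w=viewer.get_image("wrist");cv2.imwrite("pics/w1.png",w)
print("pad/tcp proj",proj("wrist",[.623,.102,.159],c),proj("wrist",s["ee_pos"],c))
np.save("w1.npy",c,allow_pickle=True)
E
```

```text
{'time': np.float64(1.6), 'ee_pos': array([0.623, 0.103, 0.231]), 'tcp_rot': array([-9.100e-02, -3.139e+00, -2.000e-03]), 'contact_force': array([-0.461,  0.258,  0.176]), 'grip_width': np.float64(0.0)}
pad/tcp proj (np.float64(318.51502571201405), np.float64(210.9349744447297)) (np.float64(320.92354722734564), np.float64(262.82515155599793))
```

View pics/w1.png

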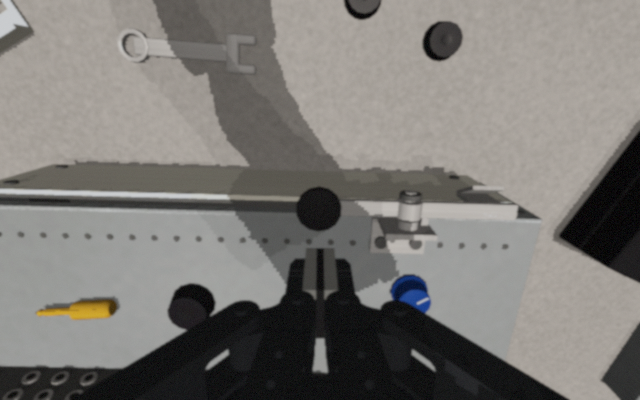

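The wrist view shows the pad at (318,208), within 3 px of the prediction at (318.5,211). The tool lines up with the shelf edge, so I'll press.

Request:
arm_command --targets "0 0 -5 -40 0; 0 0 -5 -66 0; 0 0 -5 -72 0; 0 0 -5 -77 0; 0 0 -5 -81 0"

```text
time: 2.15
ee_pos: [0.6216, 0.0971, 0.1514]
tcp_rot: [-0.092, -3.137, 0.003]
contact_force: [-5.8, -2.8, 6.7]
grip_width: 0.0001
gripper_force: 3.7
```

Request:
arm_command --targets "0 0 0 -2 0; 0 0 0 -4 0; 0 0 0 -4 0; 0 0 0 -4 0"

```text
time: 2.55
ee_pos: [0.6225, 0.0974, 0.1479]
tcp_rot: [-0.092, -3.139, 0.001]
contact_force: [-2.8, -1.8, 4.9]
grip_width: 0.0001
gripper_force: 2.4
```

```bash
python3 - <<'E'
from h import *
s=status.read_state();print({k:np.round(s[k],3) for k in("time","ee_pos","contact_force")})
cv2.imwrite("pics/s2.png",viewer.get_image("side"))
E
```

```text
{'time': np.float64(2.55), 'ee_pos': array([0.623, 0.097, 0.148]), 'contact_force': array([-2.842, -1.824,  4.91 ])}
```

View pics/s2.png

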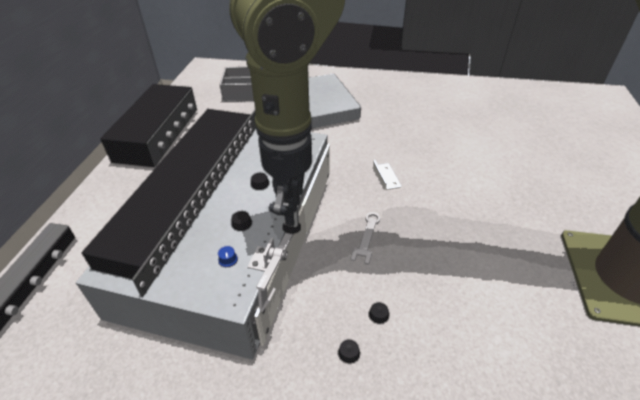

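The fingers are on the pad at (292,228) and the bar is tilting, but the drawer is still shut. I'll press further.

Request:
arm_command --targets "0 0 0 -2 0; 0 0 0 -4 0; 0 0 0 -5 0; 0 0 0 -5 0; 0 0 0 -5 0"

```text
time: 3.1
ee_pos: [0.6234, 0.0977, 0.1419]
tcp_rot: [0.093, 3.14, 0.001]
contact_force: [-2.9, -0.6, 4.7]
grip_width: -0.0
gripper_force: 2.3
```

```bash
python3 - <<'E'
from h import *
a=cv2.imread("pics/s2.png").astype(int);b=viewer.get_image("side");cv2.imwrite("pics/s3.png",b)
d=(abs(a-b).max(2)>40);d[:215]=0;print(d.sum(),[ (x.min(),x.max()) for x in np.where(d) if len(x)])
E
```

```text
5192 [(np.int64(215), np.int64(364)), (np.int64(253), np.int64(398))]
```

The large change in the image means the drawer has sprung. I'll let the latch go and look.

Request:
arm_command --targets "0 0 0 15 0; 0 0 0 40 0; 0 0 -30 70 0; 0 0 -70 90 0; 0 0 -70 90 0"

```text
time: 3.65
ee_pos: [0.6268, 0.0183, 0.2351]
tcp_rot: [0.11, 3.131, -0.008]
contact_force: [0.6, -1.0, -1.7]
grip_width: -0.0003
gripper_force: 0.0
```

```bash
python3 - <<'E'
from h import *
s=status.read_state();print({k:np.round(s[k],3) for k in("time","ee_pos","contact_force")})
c=viewer.get_calibration("wrist")
for n in("wrist","side","top"): cv2.imwrite(f"pics/{n}4.png",viewer.get_image(n))
for x in(.61,.60,.56,.54):print(x,proj("wrist",[x,.03,.118],c))
A=cv2.imread("pics/wrist4.png");B=cv2.imread("pics/side4.png")
cv2.imwrite("pics/m4.png",np.vstack([cv2.resize(A[:240],(800,300)),cv2.resize(B[150:390],(800,300))]))
E
```

```text
{'time': np.float64(3.65), 'ee_pos': array([0.627, 0.018, 0.235]), 'contact_force': array([ 0.62 , -1.012, -1.704])}
0.61 (np.float64(334.1224738923612), np.float64(168.45857505417553))
0.6 (np.float64(333.41616672689577), np.float64(156.25233055261782))
0.56 (np.float64(330.40515047939454), np.float64(104.21661250784476))
0.54 (np.float64(328.7776299231203), np.float64(76.0901615633699))
```

View pics/m4.png

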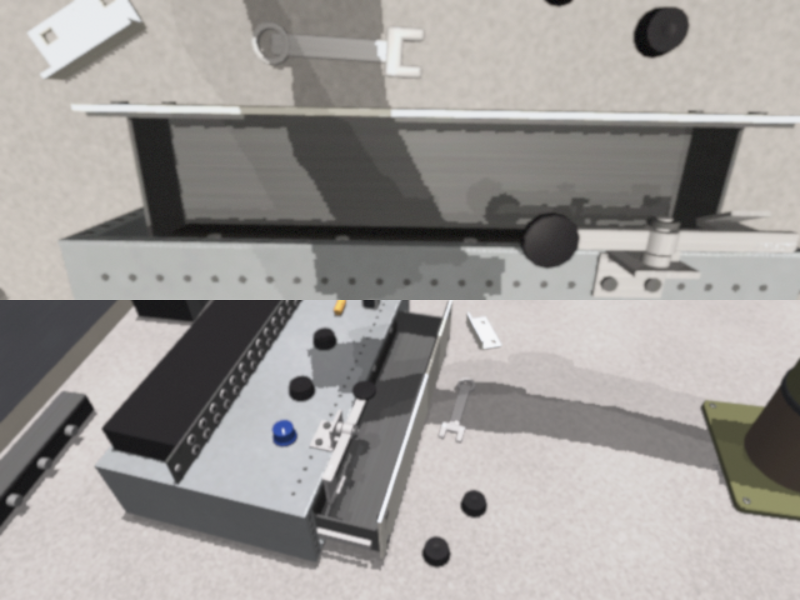

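The drawer is ajar. Its front's upper edge sits at wrist row 90, so x≈0.55, and the shelf edge is at x≈0.625. The latch is level again. I'll put the closed fingertips into the gap at x≈0.58.

Request:
arm_command --targets "0 -44 0 0 0; 0 -44 0 0 0; 0 -44 0 -40 0; 0 -44 0 -75 0; 0 -44 0 -95 0"

```text
time: 4.3
ee_pos: [0.5777, 0.0284, 0.1336]
tcp_rot: [-0.09, -3.136, -0.001]
contact_force: [0.2, -0.2, 0.3]
grip_width: -0.0001
gripper_force: 0.0
```

Request:
arm_command --targets "0 0 0 -15 0; 0 0 0 -30 0; 0 0 0 -45 0; 0 0 0 -45 0"

```text
time: 4.7
ee_pos: [0.5778, 0.0284, 0.0892]
tcp_rot: [-0.09, -3.136, -0.001]
contact_force: [0.4, -0.1, 0.4]
grip_width: 0.0002
gripper_force: 0.0
```

Request:
arm_command --targets "0 -6 0 0 0; 0 -12 1 0 0; 0 -18 1 0 0; 0 -24 2 0 0; 0 -30 2 0 0"

```text
time: 5.2
ee_pos: [0.5503, 0.0295, 0.0922]
tcp_rot: [0.094, 3.137, 0.002]
contact_force: [2.4, 1.3, 1.1]
grip_width: -0.0001
gripper_force: 1.3
```

Request:
arm_command --targets "0 -8 0 0 0; 0 -16 1 0 0; 0 -24 1 0 0; 0 -32 2 0 0; 0 -40 2 0 0"

```text
time: 5.7
ee_pos: [0.5088, 0.031, 0.0913]
tcp_rot: [0.094, 3.14, 0.0]
contact_force: [2.6, 1.7, 0.7]
grip_width: 0.0006
gripper_force: 1.4
```

Request:
arm_command --targets "0 -5 0 0 0; 0 -10 1 0 0; 0 -14 1 0 0; 0 -14 1 0 0"

```text
time: 6.1
ee_pos: [0.4939, 0.0314, 0.0911]
tcp_rot: [-0.094, -3.138, 0.002]
contact_force: [0.5, -0.3, -0.8]
grip_width: -0.0001
gripper_force: 0.0
```

Force has dropped, so the stop isn't reached yet. I'll keep pulling.

Request:
arm_command --targets "0 -4 0 0 0; 0 -8 0 0 0; 0 -11 1 0 0; 0 -11 1 0 0"

```text
time: 6.5
ee_pos: [0.4886, 0.032, 0.0916]
tcp_rot: [0.097, 3.133, 0.001]
contact_force: [9.7, -3.5, -6.5]
grip_width: -0.0
gripper_force: 4.8
```

Force is up and the travel has halted at the stop. I'll back off, rise and check.

Request:
arm_command --targets "0 4 0 0 0; 0 20 0 0 0; 0 30 0 0 0; 0 30 0 40 0; 0 30 0 85 0"

```text
time: 7.0
ee_pos: [0.5125, 0.0327, 0.1756]
tcp_rot: [-0.093, -3.134, 0.001]
contact_force: [1.0, 0.3, 0.3]
grip_width: -0.0001
gripper_force: 0.0
```

Request:
arm_command --targets "0 0 -30 35 0; 0 0 -70 70 0; 0 0 -70 80 0; 0 0 -70 80 0; 0 0 -70 80 0"

```text
time: 7.5
ee_pos: [0.5136, -0.0364, 0.2557]
tcp_rot: [-0.093, -3.139, -0.001]
contact_force: [0.1, 0.8, -0.4]
grip_width: -0.0004
gripper_force: 0.0
```

```bash
python3 - <<'E'
from h import *
s=status.read_state();print({k:np.round(s[k],3) for k in("time","ee_pos","contact_force","qvel")})
A=viewer.get_image("side");B=viewer.get_image("top")
cv2.imwrite("pics/m5.png",np.vstack([cv2.resize(A[100:370],(640,270)),cv2.resize(B[60:280],(640,220))]))
for x in(.55,.5,.475):print(x,proj("top",[x,.15,.118]),proj("side",[x,.15,.118]))
E
```

```text
{'time': np.float64(7.5), 'ee_pos': array([ 0.514, -0.036,  0.256]), 'contact_force': array([ 0.136,  0.757, -0.358]), 'qvel': array([-0.021,  0.021, -0.001,  0.012,  0.   , -0.002,  0.001])}
0.55 (np.float64(253.3604870542058), np.float64(216.86899514354965)) (np.float64(329.21313238255675), np.float64(264.5946591133425))
0.5 (np.float64(253.2546305366128), np.float64(237.04765404053705)) (np.float64(360.21526281142576), np.float64(268.6976125969167))
0.475 (np.float64(253.20109849887535), np.float64(247.25207748206537)) (np.float64(375.96064874683805), np.float64(270.78142377957533))
```

View pics/m5.png

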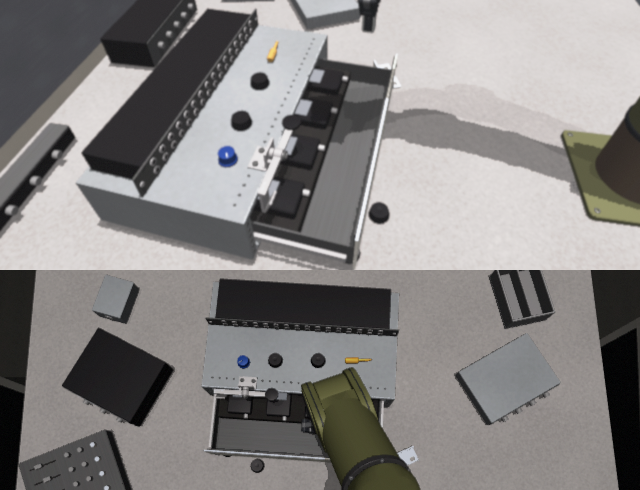

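The drawer is fully out: its front edge is at top row 245, so x≈0.48, about 0.148 m out. The latch is level, the loose things I can see are in place, and the arm is clear.

```bash
python3 -c "
from station import ticket
print(ticket.hand_in())"
```

```text
the job is handed in; nothing more can be done
None
```

I pressed and released the latch, hooked the drawer out to its stop (about 0.148 m by the top camera), backed the arm clear and handed the job in; hand-in returned no verdict.

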